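# Probe the stone block at its marked test points

## Task

Take the orange-handled contact probe from its forked stand and, keeping it upright, press its spring tip gently onto the black dot of the white calibration disc for about a second, then in the same way onto the dot of the yellow target and last onto the dot of the blue target on the stone block. Then hang the probe back upright in its fork with the collar resting on the prongs, and let go. Do not shift the block or disturb the other things.

Things in the scene. Friction and masses are not known exactly. Their poses are not given: they have to be found in the camera images.
- probe: upright contact probe, 0.17 kg: orange grip 28 x 28 mm square with black ribs, 8 to 64 mm above the origin; below it a dark round collar 50 mm wide, 8 mm thick; then a steel barrel 24 mm in diameter to 75 mm below the origin; then a thin brass spring tip, 5 mm wide, ending 95 mm below. Origin: centre of the collar's underside; z up along the probe; the grip's flats face its x and y
- probe_point (a point): end of the brass tip, on the probe's axis, 95 mm below the probe's origin while the tip is not pressed in
- plunger (a joint): how far the spring tip is pressed into the probe, 0 to 0.012 m; the spring resists with 0.6 N at 0 and 3 N fully in
- probe_stand: grey fixed stand, base 110 x 95 x 14 mm; a column 34 mm behind the origin (+x) carries an aluminium U-fork, top 125 mm above the worktop, open to -x. Prongs along x from -34 to +22 mm, 12 mm thick, slot between them 38 mm wide for the barrel. The probe hangs in it by its collar and can be lifted straight up. Origin on the worktop under the slot's centre
- fork_centre (a point): centre of the slot at the height of the fork's top face: the probe's origin is here when it hangs properly; axes as the stand
- calibration_disc: round black holder 90 mm in diameter, fixed, with a white ceramic disc 58 mm in diameter on top, top 30 mm above the worktop; origin at the centre of its underside
- calibration_point (a point): the black dot, 9 mm in diameter, at the centre of the white disc's top face
- stone_block: dark brown stone block 59 x 103 x 34 mm, loose, 0.42 kg, origin at the centre of its underside, y along its length; on its top are two flat stuck-on round targets 24 mm in diameter, yellow at y = +29 mm and blue at y = -29 mm, their top faces 37 mm above the underside
- yellow_point (a point): the black dot, 9 mm in diameter, at the centre of the yellow target's top face
- blue_point (a point): the black dot, 9 mm in diameter, at the centre of the blue target's top face
- tape_roll: bystander: roll of cream masking tape lying flat, 94 x 100 x 25 mm, origin at the centre of its underside
- sanding_block_black: bystander: black sanding block 36 x 72 x 26 mm, origin at the centre of its underside
- marker_pen: bystander: white marker pen with a black cap, 12 x 139 x 14 mm, lying, origin at the centre of its underside
Mind the look-alikes: they are no part of the job. There is more than one size of the stone_block; the one meant has the size given above.

How it is judged:
On the way, in this order (a step that is already met when the one before it is completed fails the run):
1. The upright probe's tip is pressed in at least 1 mm on the dot of the calibration disc (within 7 mm of its centre) for 0.4 s (horizontal distance between probe_point and calibration_point below 0.007 m and z of probe_point in the frame of calibration_point below 0.004 m and contact force between probe and calibration_disc above 0.3 N and value of joint plunger above 0.001 m and angle between probe's own z axis and vertical below 0.2 rad), for 0.4 s.
2. The upright probe's tip is pressed in at least 1 mm on the dot of the yellow target (within 7 mm of its centre) for 0.4 s (horizontal distance between probe_point and yellow_point below 0.007 m and z of probe_point in the frame of yellow_point below 0.004 m and contact force between probe and stone_block above 0.3 N and value of joint plunger above 0.001 m and angle between probe's own z axis and vertical below 0.2 rad), for 0.4 s.
3. The upright probe's tip is pressed in at least 1 mm on the dot of the blue target (within 7 mm of its centre) for 0.4 s (horizontal distance between probe_point and blue_point below 0.007 m and z of probe_point in the frame of blue_point below 0.004 m and contact force between probe and stone_block above 0.3 N and value of joint plunger above 0.001 m and angle between probe's own z axis and vertical below 0.2 rad), for 0.4 s.
At the end, for the whole second after the job is handed in: The probe hangs at rest in the fork, its collar on the prongs (origin within 10 mm sideways and 4 mm in height of the fork centre, tilt under 0.08 rad), released; the stone block stands within 20 mm of where it was (horizontal distance between probe and fork_centre below 0.01 m and z of probe in the frame of fork_centre between -0.004 and 0.004 m and angle between probe's own z axis and vertical below 0.08 rad and linear speed of probe below 0.02 m/s and contact force between probe and probe_stand above 0.3 N and distance of stone_block from where it was at the start of the episode below 0.02 m and angle between stone_block's own z axis and vertical below 0.1 rad); the robot touches nothing.
It fails at once if The probe is pressed on the calibration disc with more than 15 N (contact force between probe and calibration_disc above 15 N).
It fails at once if The probe is pressed on the stone block with more than 15 N (contact force between probe and stone_block above 15 N).
It fails at once if The stone block is shifted by more than 20 mm (distance of stone_block from where it was at the start of the episode above 0.02 m).
It fails at once if A bystander (tape roll, sanding block or marker pen) is shifted by more than 30 mm (distance of any of tape_roll, sanding_block_black, marker_pen from where it was at the start of the episode above 0.03 m).
It also fails if it takes over 69 s, if anything falls off the work surface, if the arm or the gripper's body presses on something with over 40 N, if the wrist force passes 120 N, or if a joint passes its speed limit or range.

## Robot

A 6-joint arm with a two-finger parallel gripper is mounted at the origin on a cart in front of the work surface, level with it; the furniture and walls round the work are solid. World frame = base frame: x ahead of the robot, y to its left, z up, the work surface at z = 0. Lengths are in m, angles in rad, forces in N, time in s.
With the tool pointing down it reaches from about 0.3 to 0.875 m from the base axis. Payload 6.4 kg.
Tool frame: the origin (TCP) lies midway between the tips of the shut fingers; the grasp point (between the pads) lies 19 mm behind it; z points along the fingers, y is the line along which they close (so a half turn about z gives the same grasp; the last joint's range is limited). The gripper opens to 85 mm and grips with 20 to 120 N. Pads are 22 mm wide; open, the fingers measure 114 mm over their backs; the gripper's body (76 mm by 85 mm) begins 54 mm behind the grasp point. The pads swing forward as they close: fully open they stand 13 mm farther back than shut.
Start: joints at [1.072, 0.181, 1.607, -0, 1.354, -0.206], TCP at [0.166, 0.551, 0.231] pointing down, gripper open.
Joint ranges: [-2.99, 2.99], [-0.89, 2.07], [0.3, 2.58], [-1.14, 4.28], [0, 2.63], [-3.12, 3.12]. Speed limits (rad/s): [2.57, 2.57, 3.01, 3.14, 3.14, 3.14].

## Interface

Orientations are given as a unit quaternion [w, x, y, z].
In Python, from bench import ctrl, vision, workorder gives the robot as it stands. The module is installed in compiled form; this text tells all that it offers.
- The arm moves only by the tool servo_tool, never from a script. Its argument "steps" is a list of rows, each an object of numbers: "dx", "dy", "dz": the shift along the world's x, y, z as a fraction of full scale; "wx", "wy", "wz": the turn, a rotation vector about the world's x, y, z as a fraction of full scale. A call has exactly 5 rows; each row is the pose to reach, as a shift and turn from the pose commanded when the call began, turning the shorter way round; what a row does not reach only later rows make up. Full scale, the value 1, is 100 mm for a shift and pi rad for a turn. A row lasts 1/12 s, in which the tool goes at most 41.7 mm and 7.16 degrees, less where a joint would pass 70% of its speed; a pose out of reach is approached as far as the arm can. A call with a number of a shift or a turn outside -1 to 1 is refused whole. A call with a gripper value outside its range is refused whole. "jaw" is the opening, from 0 (shut) to 1 (fully open), set as the call begins (left out, the last holds). The fingers move at their own pace and stop on an object; the grip force is fixed at half the most. Time passes only in rows, so rows that repeat a pose let the fingers close, or fill a call up. It gives the time, the measured TCP pose, the force, the opening and the grip force at its end, in the units of the state.
- ctrl.get_obs(): the state, without advancing time (a new reading comes with each control period).
- vision.camera(name): name is "scene" or "top" or "wrist"; returns a dict with "frame" (480x640x3 uint8, red, green, blue), "vfov" (degrees; the focal length in pixels is half the picture's height over the tangent of half this angle, whatever the lens; pixels are square), "cx", "cy" (the principal point, pixels), "camera_from_world" (4x4, takes a point from world to camera coordinates). Camera axes: x right, y up, looking along -z (the intrinsics and any distortion apply to the point x, -y, -z); pixel columns grow to the right and rows downward; lengths in m; the calibration is good to about 2 mm. A picture is of the moment at which its call begins. There is no depth.
- workorder.hand_in(): hands the job in; it is judged then, once.
The state is a dict: "time_s": time; "q": joint angles; "dq": joint speeds; "joint_efforts": joint torques, N m; "eef_pos": TCP position; "eef_rot": TCP orientation; "wrist_force": force on the tool from outside, world axes, zero at the start; "torque": the same for the moment, N m; "opening": opening from 0.0 (shut) to 1.0 (fully open); "grasp_force": force on a finger pad.
Only numpy, scipy, OpenCV 4.12 (cv2) and the standard library are available. Lean on these libraries where they do the work, as an engineer would, in place of code of your own. Each camera call takes 0.05 s, during which the arm holds its last target. There are 200 camera calls.

## Working session

There is one attempt and no reset: what is moved stays moved. The work goes in short steps, Python scripts to look and compute and a tool call to move; the robot and the scene stay as the last step left them, time stands still between calls to the robot, and variables do not carry over. Pictures are saved under pics/ and viewed, at most 10 in all, crops included, and the job is handed in when it is done.

Besides the shell and the picture viewer there is one more tool, called after "Call:" in YAML: its name, and indented under it one key for each argument. servo_tool: Moves the arm, as the interface text tells. Its arguments: {"type":"object","properties":{"steps":{"type":"array","items":{"type":"object","properties":{"dx":{"type":"number"},"dy":{"type":"number"},"dz":{"type":"number"},"wx":{"type":"number"},"wy":{"type":"number"},"wz":{"type":"number"}}}},"jaw":{"type":"number"}},"required":["steps"]}

```bash
mkdir -p pics
cat > h.py <<'E'
import numpy as np, cv2, pickle
from bench import ctrl, vision, workorder
def cam(n,save=None):
    c=vision.camera(n); 
    if save: cv2.imwrite(f'pics/{save}.png',c['frame'][...,::-1]); pickle.dump(c,open(f'pics/{save}.pkl','wb'))
    return c
def load(s): return pickle.load(open(f'pics/{s}.pkl','rb'))
def f(c): return 240/np.tan(np.radians(c['vfov'])/2)
def ray(c,u,v):
    T=np.array(c['camera_from_world']); d=np.array([(u-c['cx'])/f(c),-(v-c['cy'])/f(c),-1])
    return -T[:3,:3].T@T[:3,3], T[:3,:3].T@d
def onz(c,u,v,z):
    o,d=ray(c,u,v); return o+d*(z-o[2])/d[2]
def proj(c,p):
    T=np.array(c['camera_from_world']); q=T[:3,:3]@np.array(p)+T[:3,3]
    return c['cx']+f(c)*q[0]/-q[2], c['cy']-f(c)*q[1]/-q[2]
def tri(*obs):
    A=np.zeros((3,3));b=np.zeros(3)
    for c,u,v in obs:
        o,d=ray(c,u,v);d/=np.linalg.norm(d);P=np.eye(3)-np.outer(d,d);A+=P;b+=P@o
    x=np.linalg.solve(A,b); return x
E
python3 - <<'E'
from h import *
for n in('scene','top','wrist'):
    c=cam(n,n+'0'); print(n,c.keys(),c['vfov'],c['cx'],c['cy'],np.round(ray(c,c['cx'],c['cy']),3))
print(ctrl.get_obs())
a=load('scene0')['frame'];b=load('top0')['frame']
E
```

```text
scene dict_keys(['frame', 'vfov', 'cx', 'cy', 'camera_from_world']) 44.60205975848328 326.0348246031857 231.7923211055017 [[ 1.317 -0.6    0.754]
 [-0.696  0.408 -0.591]]
top dict_keys(['frame', 'vfov', 'cx', 'cy', 'camera_from_world']) 44.39065125680446 317.24391529690195 243.5446462120199 [[ 0.464 -0.163  1.249]
 [ 0.066 -0.006 -0.998]]
wrist dict_keys(['frame', 'vfov', 'cx', 'cy', 'camera_from_world']) 71.97001903543007 322.0159456216095 238.12902467301626 [[ 0.091  0.574  0.373]
 [ 0.293 -0.09  -0.952]]
{'time_s': 0.15, 'q': array([ 1.07169982e+00,  1.81343914e-01,  1.60776200e+00, -1.05385866e-05,
        1.35380043e+00, -2.06277846e-01]), 'dq': array([ 1.24825720e-06, -3.10031100e-03, -2.72693152e-03, -1.29397284e-03,
        2.34539318e-04, -4.70008880e-04]), 'joint_efforts': array([ 6.35693468e-04, -4.45264435e+01, -3.51690102e+01, -3.30969788e-04,
        5.91353659e-03,  8.34640218e-06]), 'eef_pos': array([0.1657469 , 0.55016128, 0.23061388]), 'eef_rot': array([-2.22060339e-04,  1.45885671e-01,  9.89301238e-01, -6.18193853e-04]), 'wrist_force': array([-0.12412995,  0.58293363,  0.58464701]), 'torque': array([-0.00570722, -0.02799289, -0.01377602]), 'grasp_force': 0.0, 'opening': 0.9990558538307261}
```

View pics/top0.png

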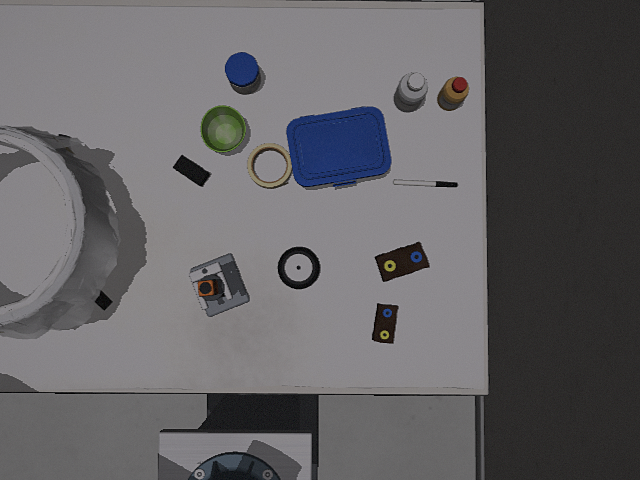

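View pics/scene0.png

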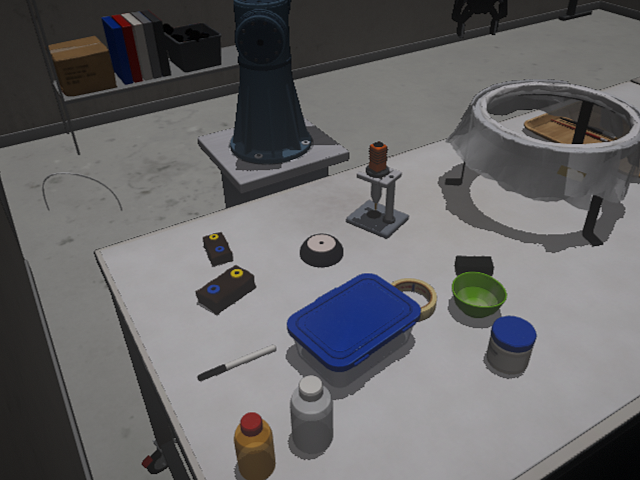

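Two stone blocks: the larger at top-view (402,261) and the smaller at (385,323). I'll measure both and confirm in an enlarged crop.

Run:
```python
from h import *
t=load('top0');s=load('scene0')
def blobs(c,lo,hi,z,box,nm,amin=10):
    hsv=cv2.cvtColor(c['frame'],cv2.COLOR_RGB2HSV); m=cv2.inRange(hsv,lo,hi)
    k=np.zeros_like(m);k[box[1]:box[3],box[0]:box[2]]=255;m&=k
    m=cv2.morphologyEx(m,cv2.MORPH_CLOSE,np.ones((3,3)))
    n,l,st,ce=cv2.connectedComponentsWithStats(m)
    for i in range(1,n):
        if st[i,4]>=amin: print(nm,st[i],np.round(ce[i],1),np.round(onz(c,*ce[i],z),4))
blobs(t,(22,120,90),(35,255,255),.037,(360,230,440,350),'yel')
blobs(t,(100,120,80),(125,255,255),.037,(360,230,440,350),'blue')
blobs(s,(22,120,90),(35,255,255),.037,(190,220,265,320),'yelS')
blobs(s,(100,120,80),(125,255,255),.037,(190,220,265,320),'blueS')
blobs(t,(0,0,170),(180,60,255),.03,(282,251,316,285),'disc')
blobs(t,(3,130,80),(18,255,255),.189,(185,260,240,315),'probe')
# blocks sizes
g=cv2.cvtColor(t['frame'],cv2.COLOR_RGB2GRAY)
for b in((370,236,436,285),(368,298,405,350)):
    sub=(g[b[1]:b[3],b[0]:b[2]]<150).astype(np.uint8)
    cs,_=cv2.findContours(sub,0,1);k=max(cs,key=cv2.contourArea)
    r=cv2.minAreaRect(k);p=cv2.boxPoints(r)+np.array(b[:2]);w=np.array([onz(t,*q,.034) for q in p])
    print('block',np.round(np.linalg.norm(np.diff(w[:3],axis=0),axis=1),3),w.mean(0).round(4))
def crop(c,x,y,r): return cv2.resize(c['frame'][y-r:y+r,x-r:x+r],(390,290 if 0 else 390),interpolation=cv2.INTER_CUBIC)
cv2.imwrite('pics/c1.png',np.hstack([crop(t,218,285,36),crop(t,397,292,58)])[...,::-1])
```

```text
yel [384 260  12  11  91] [389.5 265.3] [ 0.5004 -0.3194  0.037 ]
yel [380 330   9   9  62] [384.1 334.3] [ 0.3592 -0.3083  0.037 ]
blue [411 251  11  11  86] [416.  256.4] [ 0.519  -0.3742  0.037 ]
blue [383 309   9   8  60] [387.  312.5] [ 0.4035 -0.3142  0.037 ]
yelS [209 234  10   6  45] [213.4 236.5] [ 0.3645 -0.3107  0.037 ]
yelS [230 269  13   9  91] [236.3 272.9] [ 0.4962 -0.3175  0.037 ]
blueS [215 246   9   6  44] [219.1 248.6] [ 0.4088 -0.3164  0.037 ]
blueS [207 285  13   9  93] [212.9 288.8] [ 0.5153 -0.3726  0.037 ]
probe [198 280  16  16 108] [205.7 287.6] [0.4532 0.0303 0.189 ]
block [0.135 0.099] [ 0.5117 -0.3467  0.034 ]
block [0.074 0.104] [ 0.3811 -0.3125  0.034 ]
```

View pics/c1.png

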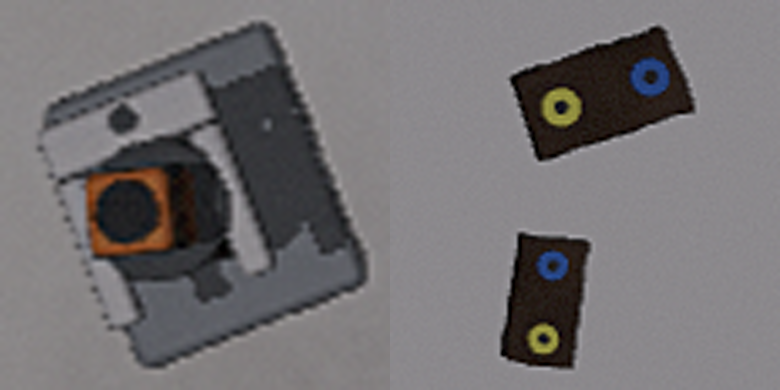

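Run:
```python
from h import *
t=load('top0');s=load('scene0')
print('yellow',tri((t,389.5,265.3),(s,236.3,272.9)),'blue',tri((t,416,256.4),(s,212.9,288.8)))
print('disc',tri((t,298.5,267.5),(s,322,242)), onz(t,298.5,267.5,.03),onz(s,322,242,.03))
print('probe top',tri((t,205.7,287.6),(s,378,146)))
print('ring ctr',tri((t,10,232),(s,557,115)))
print('near leg',onz(t,104,300,0),'far rim edge pt',onz(t,70,320,.2),onz(t,118,240,.15))
print(proj(t,(.166,.55,.23)),proj(s,(.166,.55,.23)))
```

```text
yellow [ 0.50021641 -0.31895793  0.04044598] blue [ 0.51893402 -0.37362744  0.04020626]
disc [ 0.49526507 -0.13033063  0.03504307] [ 0.49454334 -0.13177349  0.03      ] [ 0.49028011 -0.12541633  0.03      ]
probe top [0.45359289 0.03080793 0.18934994]
ring ctr [0.56301208 0.39506322 0.20366697]
near leg [0.42369105 0.27837417 0.        ] far rim edge pt [0.3945406  0.26654217 0.2       ] [0.5403192 0.2027942 0.15     ]
(np.float64(-110.58449879760263), np.float64(456.30772175775655)) (np.float64(475.30855027637426), np.float64(41.64310947876956))
```

View pics/wrist0.png

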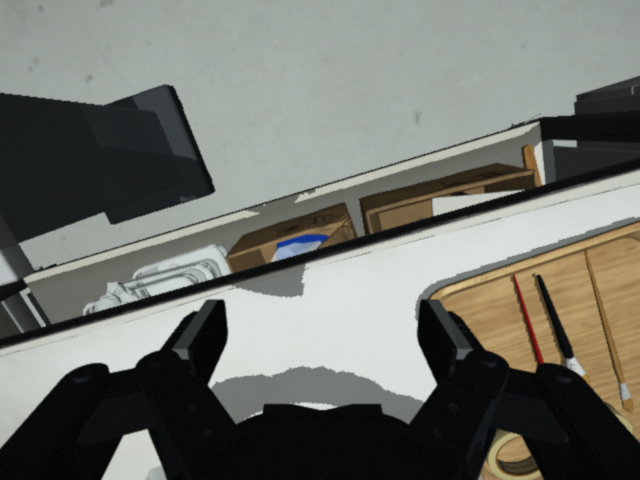

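The wrist view at the start shows only the shelf and tray, none of the job's objects. Next I move along a path clear of the white ring, to a spot left of the probe.

Call:
servo_tool:
  steps:
    - {"dy": -0.2,"dz": 0.2,"wz": -0.038}
    - {"dy": -0.4,"dz": 0.4,"wz": -0.076}
    - {"dy": -0.6,"dz": 0.6,"wz": -0.114}
    - {"dy": -0.8,"dz": 0.8,"wz": -0.152}
    - {"dy": -1,"dz": 1,"wz": -0.19}

```text
$.steps[0]: bad value
```

Call:
servo_tool:
  steps:
    - {"dy": -0.2,"wz": -0.038}
    - {"dy": -0.4,"wz": -0.076}
    - {"dy": -0.6,"wz": -0.114}
    - {"dy": -0.8,"wz": -0.152}
    - {"dy": -1,"wz": -0.188}

```text
$.steps[0]: bad value
```

Call:
servo_tool:
  steps:
    - {"dx": 0.06,"dy": -0.2}
    - {"dx": 0.12,"dy": -0.4}
    - {"dx": 0.18,"dy": -0.6}
    - {"dx": 0.24,"dy": -0.8}
    - {"dx": 0.3,"dy": -1}

```text
$.steps[0]: bad value
```

Call:
servo_tool:
  steps:
    - {"dx": 0.2,"dy": -0.16}
    - {"dx": 0.4,"dy": -0.32}
    - {"dx": 0.6,"dy": -0.48}
    - {"dx": 0.8,"dy": -0.64}
    - {"dx": 1,"dy": -0.8}

```text
$.steps[0]: bad value
```

Call:
servo_tool:
  steps:
    - {"dx": 0.2,"dy": -0.14}
    - {"dx": 0.4,"dy": -0.28}
    - {"dx": 0.6,"dy": -0.42}
    - {"dx": 0.8,"dy": -0.56}
    - {"dx": 1,"dy": -0.7}

```text
$.steps[0]: bad value
```

Call:
servo_tool:
  steps:
    - {"dx": 0.2}
    - {"dx": 0.4}
    - {"dx": 0.5}
    - {"dx": 0.5}
    - {"dx": 0.5}

```text
$.steps[0]: bad value
```

Run:
```python
from h import *
o=ctrl.get_obs();print(o['time_s'],o['eef_pos'],o['eef_rot'],o['q'])
c=cam('wrist','w1');print(np.round(ray(c,c['cx'],c['cy']),3))
for p in((.4535,.031,.189),(.4535,.031,.125),(.494,-.131,.03)):print(np.round(proj(c,p)))
```

```text
0.15 [0.1657469  0.55016128 0.23061388] [-2.22060339e-04  1.45885671e-01  9.89301238e-01 -6.18193853e-04] [ 1.07169982e+00  1.81343914e-01  1.60776200e+00 -1.05385866e-05
  1.35380043e+00 -2.06277846e-01]
[[ 0.091  0.574  0.373]
 [ 0.293 -0.09  -0.952]]
[-93. 662.]
[-28. 579.]
[-41. 535.]
```

View pics/w1.png

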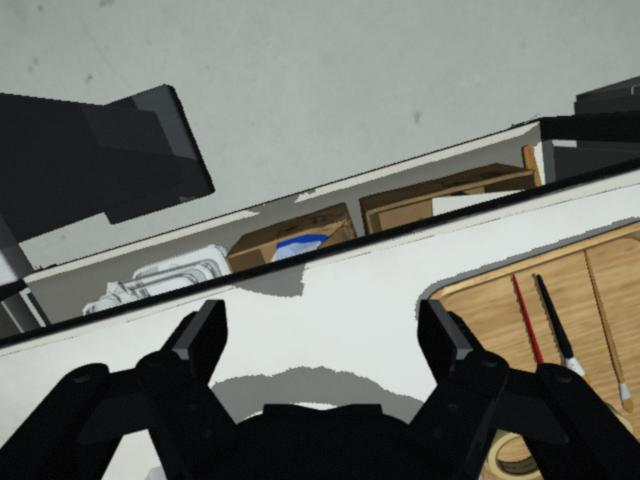

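Every row needs all six numbers, so nothing moved and the picture is the same as before. Sending the moves again.

Call:
servo_tool:
  steps:
    - {"dx": 0,"dy": -0.2,"dz": 0.2,"wx": 0,"wy": 0,"wz": -0.038}
    - {"dx": 0,"dy": -0.4,"dz": 0.4,"wx": 0,"wy": 0,"wz": -0.076}
    - {"dx": 0,"dy": -0.6,"dz": 0.6,"wx": 0,"wy": 0,"wz": -0.114}
    - {"dx": 0,"dy": -0.8,"dz": 0.8,"wx": 0,"wy": 0,"wz": -0.152}
    - {"dx": 0,"dy": -1,"dz": 1,"wx": 0,"wy": 0,"wz": -0.19}

```text
time_s: 0.62
eef_pos: [0.1657, 0.4494, 0.3319]
eef_rot: [-0.0, 0.433, 0.901, -0.0]
wrist_force: [0.3, 0.1, 0.2]
opening: 1.003
grasp_force: 0.0
```

Call:
servo_tool:
  steps:
    - {"dx": 0,"dy": -0.2,"dz": 0,"wx": 0,"wy": 0,"wz": -0.038}
    - {"dx": 0,"dy": -0.4,"dz": 0,"wx": 0,"wy": 0,"wz": -0.076}
    - {"dx": 0,"dy": -0.6,"dz": 0,"wx": 0,"wy": 0,"wz": -0.114}
    - {"dx": 0,"dy": -0.8,"dz": 0,"wx": 0,"wy": 0,"wz": -0.152}
    - {"dx": 0,"dy": -1,"dz": 0,"wx": 0,"wy": 0,"wz": -0.188}

```text
time_s: 1.03
eef_pos: [0.1657, 0.3495, 0.3311]
eef_rot: [0.0, 0.677, 0.736, -0.0]
wrist_force: [0.4, -0.2, 0.3]
opening: 0.997
grasp_force: 0.0
```

Call:
servo_tool:
  steps:
    - {"dx": 0.06,"dy": -0.2,"dz": 0,"wx": 0,"wy": 0,"wz": 0}
    - {"dx": 0.12,"dy": -0.4,"dz": 0,"wx": 0,"wy": 0,"wz": 0}
    - {"dx": 0.18,"dy": -0.6,"dz": 0,"wx": 0,"wy": 0,"wz": 0}
    - {"dx": 0.24,"dy": -0.8,"dz": 0,"wx": 0,"wy": 0,"wz": 0}
    - {"dx": 0.3,"dy": -1,"dz": 0,"wx": 0,"wy": 0,"wz": 0}

```text
time_s: 1.45
eef_pos: [0.1959, 0.2496, 0.3312]
eef_rot: [0.0, 0.674, 0.739, 0.0]
wrist_force: [0.0, -0.5, 0.4]
opening: 0.997
grasp_force: 0.0
```

Call:
servo_tool:
  steps:
    - {"dx": 0.2,"dy": -0.16,"dz": 0,"wx": 0,"wy": 0,"wz": 0}
    - {"dx": 0.4,"dy": -0.32,"dz": 0,"wx": 0,"wy": 0,"wz": 0}
    - {"dx": 0.6,"dy": -0.48,"dz": 0,"wx": 0,"wy": 0,"wz": 0}
    - {"dx": 0.8,"dy": -0.64,"dz": 0,"wx": 0,"wy": 0,"wz": 0}
    - {"dx": 1,"dy": -0.8,"dz": 0,"wx": 0,"wy": 0,"wz": 0}

```text
time_s: 1.87
eef_pos: [0.2967, 0.1695, 0.3313]
eef_rot: [0.0, 0.675, 0.738, 0.0]
wrist_force: [1.1, 1.0, 0.6]
opening: 0.997
grasp_force: 0.0
```

Call:
servo_tool:
  steps:
    - {"dx": 0.2,"dy": -0.14,"dz": 0,"wx": 0,"wy": 0,"wz": 0}
    - {"dx": 0.4,"dy": -0.28,"dz": 0,"wx": 0,"wy": 0,"wz": 0}
    - {"dx": 0.6,"dy": -0.42,"dz": 0,"wx": 0,"wy": 0,"wz": 0}
    - {"dx": 0.8,"dy": -0.56,"dz": 0,"wx": 0,"wy": 0,"wz": 0}
    - {"dx": 1,"dy": -0.7,"dz": 0,"wx": 0,"wy": 0,"wz": 0}

```text
time_s: 2.28
eef_pos: [0.3968, 0.0996, 0.3312]
eef_rot: [0.0, 0.675, 0.738, 0.0]
wrist_force: [0.3, -0.5, 0.5]
opening: 1.0
grasp_force: 0.0
```

Call:
servo_tool:
  steps:
    - {"dx": 0.2,"dy": 0,"dz": 0,"wx": 0,"wy": 0,"wz": 0}
    - {"dx": 0.4,"dy": 0,"dz": 0,"wx": 0,"wy": 0,"wz": 0}
    - {"dx": 0.5,"dy": 0,"dz": 0,"wx": 0,"wy": 0,"wz": 0}
    - {"dx": 0.5,"dy": 0,"dz": 0,"wx": 0,"wy": 0,"wz": 0}
    - {"dx": 0.5,"dy": 0,"dz": 0,"wx": 0,"wy": 0,"wz": 0}

```text
time_s: 2.7
eef_pos: [0.4454, 0.1007, 0.3309]
eef_rot: [-0.001, 0.674, 0.738, -0.001]
wrist_force: [0.4, 0.1, -0.0]
opening: 1.001
grasp_force: 0.0
```

Run:
```python
from h import *
o=ctrl.get_obs();print(o['time_s'],o['eef_pos'],o['eef_rot'],o['q'])
c=cam('wrist','w1');print(np.round(ray(c,c['cx'],c['cy']),3))
for p in((.4535,.031,.189),(.4535,.031,.125),(.494,-.131,.03)):print(np.round(proj(c,p)))
```

```text
2.7 [0.44541273 0.10070756 0.33085292] [-6.44433364e-04  6.74288781e-01  7.38467289e-01 -5.35820500e-04] [-3.85613953e-02 -1.62505802e-01  1.75389124e+00  1.30906486e-05
  1.55188334e+00 -1.29354985e-01]
[[ 0.439  0.18   0.473]
 [ 0.026 -0.306 -0.952]]
[324. 295.]
[324. 269.]
[340. 342.]
```

View pics/w1.png

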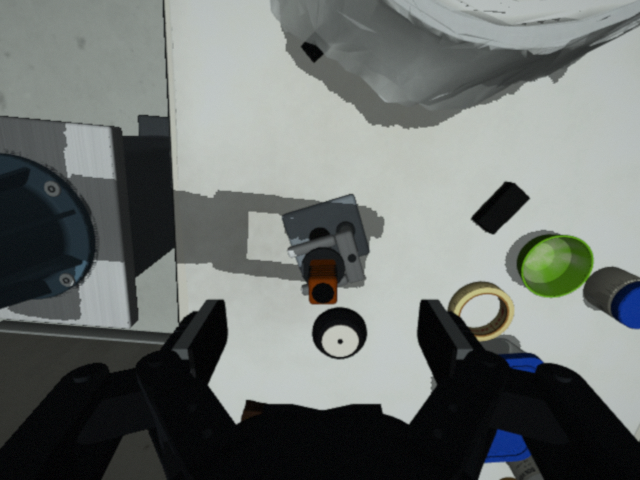

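Wrist view: probe grip top at (322,293), fork behind it at (325,250), white disc dot at (340,341). The predictions match to within 2 px. Now refining.

Run:
```python
from h import *
t=load('top0');w=load('w1');s=load('scene0')
print('probe',tri((t,205.6,287.8),(w,322.,293)),tri((s,378,146),(w,322.,293)))
# disc centre by white disc blob
def white(c,box,seed):
    g=cv2.cvtColor(c['frame'],cv2.COLOR_RGB2GRAY)[box[1]:box[3],box[0]:box[2]]
    m=(g>120).astype(np.uint8);n,l,st,ce=cv2.connectedComponentsWithStats(m)
    k=(l==l[seed[1]-box[1],seed[0]-box[0]]).astype(np.uint8);cs,_=cv2.findContours(k,0,1)
    e=cv2.fitEllipse(cs[0]);print(e);return e[0][0]+box[0],e[0][1]+box[1]
dt=white(t,(284,253,314,283),(293,267));dw=white(w,(318,318,364,362),(330,341))
print('disc',tri((t,*dt),(w,*dw)),onz(t,*dt,.03),onz(w,*dw,.03))
for c,b in((t,(190,272,222,304)),(w,(300,278,345,312))):
    hsv=cv2.cvtColor(c['frame'],cv2.COLOR_RGB2HSV)[b[1]:b[3],b[0]:b[2]]
    for v in(90,130,150,170):
        m=cv2.inRange(hsv,(3,130,v),(20,255,255));cs,_=cv2.findContours(m,0,1)
        if cs:r=cv2.minAreaRect(np.vstack(cs));print(v,np.add(r[0],b[:2]),r[1:])
```

```text
probe [0.45218507 0.03123165 0.1845752 ] [0.45145842 0.03301204 0.18792848]
((14.200164794921875, 14.168020248413086), (26.178062438964844, 26.318620681762695), 28.037887573242188)
((21.79454231262207, 22.592151641845703), (30.8532657623291, 35.90213394165039), 87.52545166015625)
disc [ 0.4947806  -0.13111152  0.02568188] [ 0.49522549 -0.1311464   0.03      ] [ 0.49368575 -0.12817642  0.03      ]
90 [205.21782017 287.67821884] ((14.726551055908203, 14.627046585083008), 84.2894058227539)
130 [204.5 287.5] ((13.0, 13.0), 90.0)
150 [208.39999962 289.20000076] ((5.366563320159912, 13.416406631469727), 26.56505012512207)
90 [322.5 291.5] ((27.0, 23.0), 0.0)
```

Call:
servo_tool:
  steps:
    - {"dx": 0.02,"dy": -0.2,"dz": -0.1,"wx": 0,"wy": 0,"wz": 0}
    - {"dx": 0.04,"dy": -0.4,"dz": -0.2,"wx": 0,"wy": 0,"wz": 0}
    - {"dx": 0.07,"dy": -0.6,"dz": -0.4,"wx": 0,"wy": 0,"wz": 0}
    - {"dx": 0.07,"dy": -0.69,"dz": -0.7,"wx": 0,"wy": 0,"wz": 0}
    - {"dx": 0.07,"dy": -0.69,"dz": -0.9,"wx": 0,"wy": 0,"wz": 0}

```text
time_s: 3.17
eef_pos: [0.4516, 0.0304, 0.2398]
eef_rot: [-0.0, 0.675, 0.738, -0.0]
wrist_force: [-0.1, 0.6, -0.2]
opening: 0.999
grasp_force: 0.0
```

Call:
servo_tool:
  steps:
    - {"dx": 0,"dy": 0,"dz": -0.25,"wx": 0,"wy": 0,"wz": 0}
    - {"dx": 0,"dy": 0,"dz": -0.5,"wx": 0,"wy": 0,"wz": 0}
    - {"dx": 0,"dy": 0,"dz": -0.75,"wx": 0,"wy": 0,"wz": 0}
    - {"dx": 0,"dy": 0,"dz": -0.93,"wx": 0,"wy": 0,"wz": 0}
    - {"dx": 0,"dy": 0,"dz": -0.93,"wx": 0,"wy": 0,"wz": 0}

```text
time_s: 3.58
eef_pos: [0.4493, 0.0325, 0.145]
eef_rot: [-0.003, 0.674, 0.739, -0.002]
wrist_force: [-0.8, 0.0, -0.4]
opening: 0.999
grasp_force: 0.0
```

Run:
```python
from h import *
o=ctrl.get_obs();print(o['eef_pos'],o['eef_rot'],o['wrist_force'])
c=cam('wrist','w2')
hsv=cv2.cvtColor(c['frame'],cv2.COLOR_RGB2HSV);m=cv2.inRange(hsv,(3,130,70),(20,255,255))
n,l,st,ce=cv2.connectedComponentsWithStats(m);i=1+st[1:,4].argmax();print(st[i],ce[i],proj(c,o['eef_pos']+[0,0,.04]))
```

```text
[0.44929303 0.03250779 0.14496998] [-0.00291479  0.67417356  0.738565   -0.00180239] [-0.76465621  0.02669687 -0.42559233]
[ 290  325   76   64 1992] [327.23242972 347.95783133] (np.float64(321.13188069772883), np.float64(357.60178400676716))
```

View pics/w2.png

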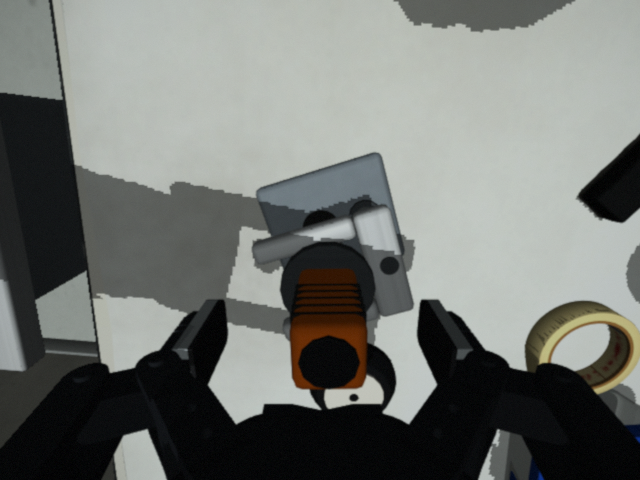

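The wrist view shows the grip centred between the open fingers (top face near (330,360)), with flats aligned to the pads. Closing.

Call:
servo_tool:
  jaw: 0
  steps:
    - {"dx": 0,"dy": 0,"dz": 0,"wx": 0,"wy": 0,"wz": 0}
    - {"dx": 0,"dy": 0,"dz": 0,"wx": 0,"wy": 0,"wz": 0}
    - {"dx": 0,"dy": 0,"dz": 0,"wx": 0,"wy": 0,"wz": 0}
    - {"dx": 0,"dy": 0,"dz": 0,"wx": 0,"wy": 0,"wz": 0}
    - {"dx": 0,"dy": 0,"dz": 0,"wx": 0,"wy": 0,"wz": 0}

```text
time_s: 4.05
eef_pos: [0.4535, 0.0315, 0.1494]
eef_rot: [0.001, 0.674, 0.738, 0.0]
wrist_force: [-0.9, 0.7, 3.6]
opening: 0.325
grasp_force: 58.9
```

Call:
servo_tool:
  steps:
    - {"dx": 0,"dy": 0,"dz": 0,"wx": 0,"wy": 0,"wz": 0}
    - {"dx": 0,"dy": 0,"dz": 0,"wx": 0,"wy": 0,"wz": 0}
    - {"dx": 0,"dy": 0,"dz": 0,"wx": 0,"wy": 0,"wz": 0}
    - {"dx": 0,"dy": 0,"dz": 0,"wx": 0,"wy": 0,"wz": 0}
    - {"dx": 0,"dy": 0,"dz": 0,"wx": 0,"wy": 0,"wz": 0}

```text
time_s: 4.47
eef_pos: [0.4536, 0.0315, 0.1493]
eef_rot: [0.001, 0.674, 0.738, 0.0]
wrist_force: [-2.1, 0.5, 6.3]
opening: 0.318
grasp_force: 59.5
```

Call:
servo_tool:
  steps:
    - {"dx": 0,"dy": 0,"dz": 0,"wx": 0,"wy": 0,"wz": 0}
    - {"dx": 0,"dy": 0,"dz": 0,"wx": 0,"wy": 0,"wz": 0}
    - {"dx": 0,"dy": 0,"dz": 0,"wx": 0,"wy": 0,"wz": 0}
    - {"dx": 0,"dy": 0,"dz": 0,"wx": 0,"wy": 0,"wz": 0}
    - {"dx": 0,"dy": 0,"dz": 0,"wx": 0,"wy": 0,"wz": 0}

```text
time_s: 4.88
eef_pos: [0.4536, 0.0315, 0.1494]
eef_rot: [0.001, 0.674, 0.738, 0.0]
wrist_force: [-1.7, 0.2, 6.2]
opening: 0.327
grasp_force: 59.5
```

Gripped. Lifting 120 mm and moving over the disc.

Call:
servo_tool:
  steps:
    - {"dx": 0,"dy": 0,"dz": 0.15,"wx": 0,"wy": 0,"wz": 0}
    - {"dx": 0,"dy": 0,"dz": 0.35,"wx": 0,"wy": 0,"wz": 0}
    - {"dx": 0,"dy": 0,"dz": 0.55,"wx": 0,"wy": 0,"wz": 0}
    - {"dx": 0,"dy": 0,"dz": 0.75,"wx": 0,"wy": 0,"wz": 0}
    - {"dx": 0,"dy": 0,"dz": 0.95,"wx": 0,"wy": 0,"wz": 0}

```text
time_s: 5.3
eef_pos: [0.4525, 0.0316, 0.2439]
eef_rot: [-0.0, 0.674, 0.738, -0.0]
wrist_force: [0.9, -1.5, -1.2]
opening: 0.322
grasp_force: 59.3
```

Call:
servo_tool:
  steps:
    - {"dx": 0,"dy": 0,"dz": 0.15,"wx": 0,"wy": 0,"wz": 0}
    - {"dx": 0,"dy": 0,"dz": 0.25,"wx": 0,"wy": 0,"wz": 0}
    - {"dx": 0.01,"dy": -0.15,"dz": 0.25,"wx": 0,"wy": 0,"wz": 0}
    - {"dx": 0.03,"dy": -0.4,"dz": 0.25,"wx": 0,"wy": 0,"wz": 0}
    - {"dx": 0.05,"dy": -0.7,"dz": 0.25,"wx": 0,"wy": 0,"wz": 0}

```text
time_s: 5.72
eef_pos: [0.4576, -0.0381, 0.268]
eef_rot: [-0.0, 0.673, 0.739, 0.0]
wrist_force: [0.8, -0.5, -1.6]
opening: 0.32
grasp_force: 59.5
```

Call:
servo_tool:
  steps:
    - {"dx": 0.1,"dy": -0.25,"dz": 0,"wx": 0,"wy": 0,"wz": 0}
    - {"dx": 0.2,"dy": -0.5,"dz": 0,"wx": 0,"wy": 0,"wz": 0}
    - {"dx": 0.3,"dy": -0.75,"dz": -0.2,"wx": 0,"wy": 0,"wz": 0}
    - {"dx": 0.36,"dy": -0.915,"dz": -0.4,"wx": 0,"wy": 0,"wz": 0}
    - {"dx": 0.36,"dy": -0.915,"dz": -0.6,"wx": 0,"wy": 0,"wz": 0}

```text
time_s: 6.13
eef_pos: [0.4948, -0.1333, 0.2073]
eef_rot: [0.001, 0.675, 0.737, -0.0]
wrist_force: [-1.2, -0.9, -1.1]
opening: 0.32
grasp_force: 59.6
```

Call:
servo_tool:
  steps:
    - {"dx": 0,"dy": 0,"dz": -0.1,"wx": 0,"wy": 0,"wz": 0}
    - {"dx": 0,"dy": 0,"dz": -0.2,"wx": 0,"wy": 0,"wz": 0}
    - {"dx": 0,"dy": 0,"dz": -0.3,"wx": 0,"wy": 0,"wz": 0}
    - {"dx": 0,"dy": 0,"dz": -0.3,"wx": 0,"wy": 0,"wz": 0}
    - {"dx": 0,"dy": 0,"dz": -0.3,"wx": 0,"wy": 0,"wz": 0}

```text
time_s: 6.55
eef_pos: [0.4939, -0.1294, 0.1783]
eef_rot: [-0.0, 0.674, 0.739, -0.0]
wrist_force: [-0.1, 0.0, -2.3]
opening: 0.323
grasp_force: 59.6
```

Run:
```python
from h import *
o=ctrl.get_obs();print(o['time_s'],o['eef_pos'],o['eef_rot'],o['wrist_force'])
c=cam('scene','s1');p=o['eef_pos']
print(proj(c,p-[0,0,.1194]),proj(c,p-[0,0,.0244]),proj(c,(.4945,-.13,.03)))
u,v=map(int,proj(c,p-[0,0,.09]))
cv2.imwrite('pics/s1c.png',cv2.resize(c['frame'][v-45:v+45,u-60:u+60],(800,600),interpolation=cv2.INTER_CUBIC)[...,::-1]);print(u-60,v-45)
```

```text
6.55 [ 0.49388679 -0.12938195  0.178337  ] [-1.66341900e-04  6.74087493e-01  7.38651490e-01 -2.58581092e-05] [-0.08452927  0.01448382 -2.27138768]
(np.float64(320.9858413180763), np.float64(232.08126748148064)) (np.float64(320.1567410839555), np.float64(192.03980391898892)) (np.float64(321.1139934213765), np.float64(243.78147201681728))
260 175
```

View pics/s1c.png

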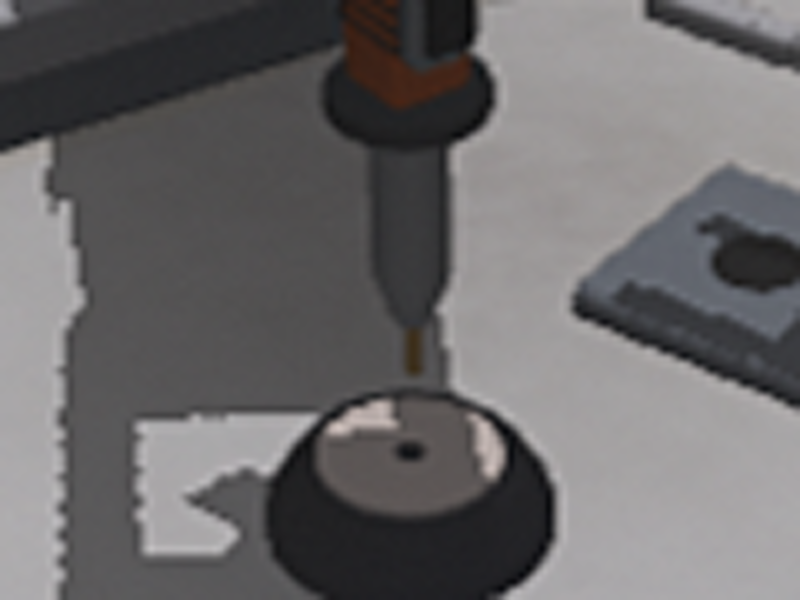

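The crop shows the tip at scene pixel (322.1,231.4) over the dot at (321.4,242.8): about 1.5 mm of sideways error, and the probe is upright. I'll trim 1 mm in y and press gently.

Call:
servo_tool:
  steps:
    - {"dx": 0,"dy": -0.01,"dz": -0.06,"wx": 0,"wy": 0,"wz": 0}
    - {"dx": 0,"dy": -0.01,"dz": -0.12,"wx": 0,"wy": 0,"wz": 0}
    - {"dx": 0,"dy": -0.01,"dz": -0.18,"wx": 0,"wy": 0,"wz": 0}
    - {"dx": 0,"dy": -0.01,"dz": -0.24,"wx": 0,"wy": 0,"wz": 0}
    - {"dx": 0,"dy": -0.01,"dz": -0.25,"wx": 0,"wy": 0,"wz": 0}

```text
time_s: 7.02
eef_pos: [0.4931, -0.1305, 0.1518]
eef_rot: [-0.001, 0.674, 0.738, -0.0]
wrist_force: [-1.1, 0.9, -1.3]
opening: 0.316
grasp_force: 59.6
```

Call:
servo_tool:
  steps:
    - {"dx": 0,"dy": 0,"dz": -0.02,"wx": 0,"wy": 0,"wz": 0}
    - {"dx": 0,"dy": 0,"dz": -0.04,"wx": 0,"wy": 0,"wz": 0}
    - {"dx": 0,"dy": 0,"dz": -0.06,"wx": 0,"wy": 0,"wz": 0}
    - {"dx": 0,"dy": 0,"dz": -0.08,"wx": 0,"wy": 0,"wz": 0}
    - {"dx": 0,"dy": 0,"dz": -0.09,"wx": 0,"wy": 0,"wz": 0}

```text
time_s: 7.43
eef_pos: [0.494, -0.131, 0.1443]
eef_rot: [0.0, 0.674, 0.738, 0.0]
wrist_force: [-0.3, 0.3, -1.0]
opening: 0.323
grasp_force: 59.8
```

Call:
servo_tool:
  steps:
    - {"dx": 0,"dy": 0,"dz": 0,"wx": 0,"wy": 0,"wz": 0}
    - {"dx": 0,"dy": 0,"dz": 0,"wx": 0,"wy": 0,"wz": 0}
    - {"dx": 0,"dy": 0,"dz": 0,"wx": 0,"wy": 0,"wz": 0}
    - {"dx": 0,"dy": 0,"dz": 0,"wx": 0,"wy": 0,"wz": 0}
    - {"dx": 0,"dy": 0,"dz": 0,"wx": 0,"wy": 0,"wz": 0}

```text
time_s: 7.85
eef_pos: [0.494, -0.131, 0.1445]
eef_rot: [0.0, 0.674, 0.738, 0.0]
wrist_force: [0.1, 0.3, 0.2]
opening: 0.318
grasp_force: 59.9
```

Call:
servo_tool:
  steps:
    - {"dx": 0,"dy": 0,"dz": 0,"wx": 0,"wy": 0,"wz": 0}
    - {"dx": 0,"dy": 0,"dz": 0,"wx": 0,"wy": 0,"wz": 0}
    - {"dx": 0,"dy": 0,"dz": 0,"wx": 0,"wy": 0,"wz": 0}
    - {"dx": 0,"dy": 0,"dz": 0,"wx": 0,"wy": 0,"wz": 0}
    - {"dx": 0,"dy": 0,"dz": 0,"wx": 0,"wy": 0,"wz": 0}

```text
time_s: 8.27
eef_pos: [0.494, -0.131, 0.1443]
eef_rot: [0.0, 0.674, 0.738, 0.0]
wrist_force: [-0.3, -0.7, -0.7]
opening: 0.32
grasp_force: 59.8
```

Run:
```python
from h import *
F=[]
for i in range(6):
    vision.camera('scene');o=ctrl.get_obs();F.append(o['wrist_force'])
print(o['time_s'],o['eef_pos'],np.mean(F,0))
c=cam('scene','s2');print(proj(c,o['eef_pos']-[0,0,.1194]))
g=c['frame'][205:255,305:340];cv2.imwrite('pics/s2c.png',cv2.resize(g,(420,600),interpolation=cv2.INTER_CUBIC)[...,::-1])
```

```text
8.5667 [ 0.49399751 -0.130995    0.14431393] [-0.15632243 -0.11884103 -0.28190959]
(np.float64(320.61064159805903), np.float64(245.78878221285268))
```

Wrist force rose by 1.7 N, so the plunger is about 5 mm in and has been held for over a second. Now lift and head for the block, re-measuring the targets on the way.

Call:
servo_tool:
  steps:
    - {"dx": 0,"dy": 0,"dz": 0.15,"wx": 0,"wy": 0,"wz": 0}
    - {"dx": 0,"dy": 0,"dz": 0.35,"wx": 0,"wy": 0,"wz": 0}
    - {"dx": 0,"dy": -0.15,"dz": 0.6,"wx": 0,"wy": 0,"wz": 0}
    - {"dx": 0,"dy": -0.4,"dz": 0.6,"wx": 0,"wy": 0,"wz": 0}
    - {"dx": 0,"dy": -0.7,"dz": 0.6,"wx": 0,"wy": 0,"wz": 0}

```text
time_s: 9.03
eef_pos: [0.495, -0.2011, 0.2062]
eef_rot: [0.002, 0.673, 0.739, 0.0]
wrist_force: [0.6, -0.3, -3.5]
opening: 0.325
grasp_force: 59.9
```

Call:
servo_tool:
  steps:
    - {"dx": 0,"dy": -0.1,"dz": 0,"wx": 0,"wy": 0,"wz": 0}
    - {"dx": 0,"dy": -0.1,"dz": 0,"wx": 0,"wy": 0,"wz": 0}
    - {"dx": 0,"dy": -0.1,"dz": 0,"wx": 0,"wy": 0,"wz": 0}
    - {"dx": 0,"dy": -0.1,"dz": 0,"wx": 0,"wy": 0,"wz": 0}
    - {"dx": 0,"dy": -0.1,"dz": 0,"wx": 0,"wy": 0,"wz": 0}

```text
time_s: 9.45
eef_pos: [0.4938, -0.2098, 0.2039]
eef_rot: [-0.001, 0.674, 0.739, 0.0]
wrist_force: [-0.7, -0.5, -1.9]
opening: 0.326
grasp_force: 59.8
```

```bash
cat >> h.py <<'E'
def blob(c,lo,hi,pred,r=45,amin=15):
    hsv=cv2.cvtColor(c['frame'],cv2.COLOR_RGB2HSV);m=cv2.inRange(hsv,lo,hi)
    n,l,st,ce=cv2.connectedComponentsWithStats(m)
    out=[]
    for i in range(1,n):
        if st[i,4]>=amin and np.hypot(*(ce[i]-pred))<r:
            k=(l==i).astype(np.uint8);cs,_=cv2.findContours(k,0,1);cc=max(cs,key=cv2.contourArea)
            e=cv2.fitEllipse(cc) if len(cc)>5 else (ce[i],)
            out.append((st[i,4],np.round(e[0],1),np.round(onz(c,*e[0],.037),4)))
    return out
YEL=((22,100,60),(35,255,255));BLU=((100,110,50),(125,255,255))
E
python3 - <<'E'
from h import *
o=ctrl.get_obs();print(o['time_s'],o['eef_pos'],o['wrist_force'])
for n in('wrist','scene','top'):
    c=cam(n,n[0]+'3')
    for k,p in((YEL,(.5,-.319,.037)),(BLU,(.519,-.374,.037))): print(n,np.round(proj(c,p)),blob(c,*k,proj(c,p)))
E
```

```text
9.45 [ 0.49379153 -0.20976709  0.20385507] [-0.71144962 -0.50341787 -1.91592081]
wrist [319. 318.] []
wrist [331. 362.] []
scene [236. 274.] [(np.int32(46), array([213.5, 236.5]), array([ 0.3647, -0.3106,  0.037 ])), (np.int32(55), array([236.5, 273.1]), array([ 0.497 , -0.3175,  0.037 ]))]
scene [213. 290.] [(np.int32(45), array([219.4, 248.6]), array([ 0.409, -0.316,  0.037])), (np.int32(88), array([213. , 288.9]), array([ 0.5157, -0.3726,  0.037 ]))]
top [389. 265.] []
top [416. 256.] [(np.int32(78), array([416.4, 256.3]), array([ 0.5193, -0.3749,  0.037 ]))]
```

Call:
servo_tool:
  steps:
    - {"dx": 0.01,"dy": -0.2,"dz": 0,"wx": 0,"wy": 0,"wz": 0}
    - {"dx": 0.02,"dy": -0.4,"dz": 0,"wx": 0,"wy": 0,"wz": 0}
    - {"dx": 0.03,"dy": -0.6,"dz": 0,"wx": 0,"wy": 0,"wz": 0}
    - {"dx": 0.05,"dy": -0.8,"dz": 0,"wx": 0,"wy": 0,"wz": 0}
    - {"dx": 0.058,"dy": -1,"dz": 0,"wx": 0,"wy": 0,"wz": 0}

```text
time_s: 10.02
eef_pos: [0.5001, -0.3113, 0.2043]
eef_rot: [0.0, 0.674, 0.739, 0.0]
wrist_force: [0.3, 0.4, -2.9]
opening: 0.318
grasp_force: 59.8
```

Call:
servo_tool:
  steps:
    - {"dx": 0,"dy": -0.093,"dz": -0.1,"wx": 0,"wy": 0,"wz": 0}
    - {"dx": 0,"dy": -0.093,"dz": -0.2,"wx": 0,"wy": 0,"wz": 0}
    - {"dx": 0,"dy": -0.093,"dz": -0.3,"wx": 0,"wy": 0,"wz": 0}
    - {"dx": 0,"dy": -0.093,"dz": -0.33,"wx": 0,"wy": 0,"wz": 0}
    - {"dx": 0,"dy": -0.093,"dz": -0.33,"wx": 0,"wy": 0,"wz": 0}

```text
time_s: 10.43
eef_pos: [0.4988, -0.318, 0.169]
eef_rot: [-0.002, 0.674, 0.739, 0.0]
wrist_force: [0.4, -0.1, -2.0]
opening: 0.321
grasp_force: 59.8
```

Call:
servo_tool:
  steps:
    - {"dx": 0,"dy": 0,"dz": 0,"wx": 0,"wy": 0,"wz": 0}
    - {"dx": 0,"dy": 0,"dz": 0,"wx": 0,"wy": 0,"wz": 0}
    - {"dx": 0,"dy": 0,"dz": 0,"wx": 0,"wy": 0,"wz": 0}
    - {"dx": 0,"dy": 0,"dz": 0,"wx": 0,"wy": 0,"wz": 0}
    - {"dx": 0,"dy": 0,"dz": 0,"wx": 0,"wy": 0,"wz": 0}

```text
time_s: 10.85
eef_pos: [0.5, -0.3203, 0.1718]
eef_rot: [0.0, 0.674, 0.738, -0.0]
wrist_force: [-0.4, 0.2, -0.9]
opening: 0.322
grasp_force: 59.8
```

Run:
```python
from h import *
o=ctrl.get_obs();p=o['eef_pos'];print(o['time_s'],p,o['wrist_force'])
c=cam('scene','s4')
print(proj(c,p-[0,0,.1194]),proj(c,(.5003,-.3192,.037)),proj(c,(.519,-.3745,.037)))
u,v=235,262
cv2.imwrite('pics/s4c.png',cv2.resize(c['frame'][v-45:v+45,u-60:u+60],(800,600),interpolation=cv2.INTER_CUBIC)[...,::-1]);print(u-60,v-45)
```

```text
10.85 [ 0.49999304 -0.32029921  0.17181161] [-0.43231695  0.20186481 -0.92616439]
(np.float64(234.94377137374678), np.float64(268.19506822704585)) (np.float64(236.38902368803423), np.float64(274.3619432401923)) (np.float64(212.7158809311883), np.float64(290.2999522615925))
175 217
```

View pics/s4c.png

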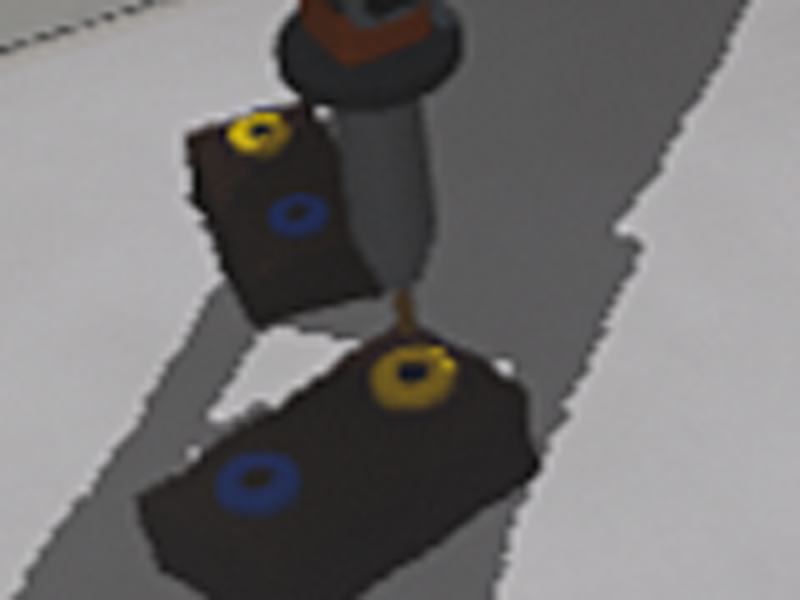

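The crop shows the tip at (235.6,267.0) and the yellow dot at (236.8,273.1): aligned to about 2 mm when the lean of the view is counted. This is the larger block; its 58 mm target spacing fits the description, against 45 mm on the small one. Pressing.

Call:
servo_tool:
  steps:
    - {"dx": -0.01,"dy": 0.005,"dz": -0.04,"wx": 0,"wy": 0,"wz": 0}
    - {"dx": -0.01,"dy": 0.005,"dz": -0.08,"wx": 0,"wy": 0,"wz": 0}
    - {"dx": -0.01,"dy": 0.005,"dz": -0.12,"wx": 0,"wy": 0,"wz": 0}
    - {"dx": -0.01,"dy": 0.005,"dz": -0.14,"wx": 0,"wy": 0,"wz": 0}
    - {"dx": -0.01,"dy": 0.005,"dz": -0.14,"wx": 0,"wy": 0,"wz": 0}

```text
time_s: 11.32
eef_pos: [0.4983, -0.3194, 0.1563]
eef_rot: [-0.001, 0.674, 0.738, 0.0]
wrist_force: [-0.4, 0.7, -0.8]
opening: 0.316
grasp_force: 59.8
```

Call:
servo_tool:
  steps:
    - {"dx": 0,"dy": 0,"dz": -0.015,"wx": 0,"wy": 0,"wz": 0}
    - {"dx": 0,"dy": 0,"dz": -0.03,"wx": 0,"wy": 0,"wz": 0}
    - {"dx": 0,"dy": 0,"dz": -0.045,"wx": 0,"wy": 0,"wz": 0}
    - {"dx": 0,"dy": 0,"dz": -0.06,"wx": 0,"wy": 0,"wz": 0}
    - {"dx": 0,"dy": 0,"dz": -0.07,"wx": 0,"wy": 0,"wz": 0}

```text
time_s: 11.73
eef_pos: [0.4988, -0.3198, 0.1503]
eef_rot: [0.0, 0.674, 0.738, -0.0]
wrist_force: [-1.2, 0.1, -0.1]
opening: 0.322
grasp_force: 59.9
```

Call:
servo_tool:
  steps:
    - {"dx": 0,"dy": 0,"dz": 0,"wx": 0,"wy": 0,"wz": 0}
    - {"dx": 0,"dy": 0,"dz": 0,"wx": 0,"wy": 0,"wz": 0}
    - {"dx": 0,"dy": 0,"dz": 0,"wx": 0,"wy": 0,"wz": 0}
    - {"dx": 0,"dy": 0,"dz": 0,"wx": 0,"wy": 0,"wz": 0}
    - {"dx": 0,"dy": 0,"dz": 0,"wx": 0,"wy": 0,"wz": 0}

```text
time_s: 12.15
eef_pos: [0.4988, -0.3198, 0.1504]
eef_rot: [0.0, 0.674, 0.738, -0.0]
wrist_force: [-0.8, 1.2, -1.0]
opening: 0.32
grasp_force: 59.9
```

Call:
servo_tool:
  steps:
    - {"dx": 0,"dy": 0,"dz": 0,"wx": 0,"wy": 0,"wz": 0}
    - {"dx": 0,"dy": 0,"dz": 0,"wx": 0,"wy": 0,"wz": 0}
    - {"dx": 0,"dy": 0,"dz": 0,"wx": 0,"wy": 0,"wz": 0}
    - {"dx": 0,"dy": 0,"dz": 0,"wx": 0,"wy": 0,"wz": 0}
    - {"dx": 0,"dy": 0,"dz": 0,"wx": 0,"wy": 0,"wz": 0}

```text
time_s: 12.57
eef_pos: [0.4988, -0.3198, 0.1503]
eef_rot: [0.0, 0.674, 0.738, 0.0]
wrist_force: [-0.2, 0.5, 0.4]
opening: 0.322
grasp_force: 59.9
```

Run:
```python
from h import *
F=[]
for i in range(6):
    c=vision.camera('scene');o=ctrl.get_obs();F.append(o['wrist_force'])
print(o['time_s'],o['eef_pos'],np.mean(F,0)); print(blob(c,*YEL,(236,273),12),blob(c,*BLU,(213,289),12))
# tip column: brass-ish pixels just above the yellow
pickle.dump(c,open('pics/s5.pkl','wb'))
sub=c['frame'][258:280,228:246].astype(int)
for r in range(22): print(258+r,' '.join('%3d'%x for x in (sub[r,:,0]-sub[r,:,2])), '|',' '.join('%3d'%x for x in sub[r,:,0]))
```

```text
12.8667 [ 0.49873349 -0.31978553  0.15027109] [-0.21358669  0.24662463  0.14918886]
[(np.int32(64), array([236.4, 273.4]), array([ 0.4976, -0.3179,  0.037 ]))] [(np.int32(75), array([213.3, 288.9]), array([ 0.5161, -0.3721,  0.037 ]))]
258   2   0   0  -2  -2  -2  -2  -2  -1  -1  -1  -1  -1  -1   0   0  -1   1 |  47  58  59  60  59  60  62  59  58  57  54  53  46  72  96  92  91  91
259   0  -2  -3  -2  -2   0  -3  -2  -1  -1  -2  -2  -1  -1   1  -1  -1   0 |  45  57  57  59  60  62  60  60  58  57  55  52  46  64  89  92  92  91
260   2   0  -2  -1  -1  -2  -1  -1  -2  -2   0  -1  -1  -1  -1   0   0  -1 |  37  52  58  60  61  60  61  60  58  57  56  52  50  73  92  92  92  92
261   3   0  -2  -2  -1  -1  -2  -1  -1  -1  -1  -1  -1   1   0  -1  -1  -1 |  37  50  56  58  60  62  61  60  59  58  55  52  50  76  95  91  91  90
262   1  -1  -2  -1  -2  -1  -2  -2  -1  -1  -1  -2  -2  -1   0   1   0   0 |  87  75  57  59  60  61  61  60  58  58  56  50  58  82  94  93  91  91
263  -1  -1  -1  -3  -3  -1  -3  -2  -1  -1  -3  -1  -1  -1   0   0   0   0 |  96  88  66  54  58  60  60  61  59 
[... 1735 characters left out ...]
80  73  59  33   8   2   2 |  36  34  47  85 108 110 111 108 107 113 112 110 105  92  65  41  36  37
276   2   1   8  37  61  67  73  81  79  75  70  60  54  39  13   2   2   4 |  37  34  42  69  92  99 104 112 109 106 101  92  86  72  47  36  37  39
277   3   2   2  15  42  57  59  62  62  60  58  41  27  18   2   1   2   3 |  37  36  36  49  74  88  91  94  93  92  90  74  60  51  36  36  38  39
278   4   4   1   3  10  20  21  23  21  21  20  11   5   4   2   3   3   3 |  38  39  35  37  45  53  56  55  54  56  53  46  40  39  38  37  38  39
279   3   4   3   2   2   1   2   2   2   2   1  -1   2   2   3   3   3   3 |  38  39  38  37  36  36  36  36  37  36  36  35  38  35  39  38  38  40
```

The tip columns (236–237) end inside the yellow dot at row 272, so it is centred, with about 6 mm of plunger travel held for 1.2 s. Next, blue: (+18.7, −55) mm away.

Call:
servo_tool:
  steps:
    - {"dx": 0,"dy": 0,"dz": 0.1,"wx": 0,"wy": 0,"wz": 0}
    - {"dx": 0,"dy": 0,"dz": 0.25,"wx": 0,"wy": 0,"wz": 0}
    - {"dx": 0.05,"dy": -0.14,"dz": 0.3,"wx": 0,"wy": 0,"wz": 0}
    - {"dx": 0.12,"dy": -0.34,"dz": 0.3,"wx": 0,"wy": 0,"wz": 0}
    - {"dx": 0.187,"dy": -0.55,"dz": 0.3,"wx": 0,"wy": 0,"wz": 0}

```text
time_s: 13.28
eef_pos: [0.5183, -0.3752, 0.1819]
eef_rot: [0.001, 0.674, 0.739, 0.0]
wrist_force: [0.4, 0.1, -1.8]
opening: 0.326
grasp_force: 59.8
```

Call:
servo_tool:
  steps:
    - {"dx": 0,"dy": 0,"dz": 0,"wx": 0,"wy": 0,"wz": 0}
    - {"dx": 0,"dy": 0,"dz": 0,"wx": 0,"wy": 0,"wz": 0}
    - {"dx": 0,"dy": 0,"dz": -0.05,"wx": 0,"wy": 0,"wz": 0}
    - {"dx": 0,"dy": 0,"dz": -0.1,"wx": 0,"wy": 0,"wz": 0}
    - {"dx": 0,"dy": 0,"dz": -0.15,"wx": 0,"wy": 0,"wz": 0}

```text
time_s: 13.7
eef_pos: [0.5172, -0.3737, 0.1646]
eef_rot: [-0.0, 0.674, 0.739, 0.0]
wrist_force: [-0.1, -0.8, -1.8]
opening: 0.322
grasp_force: 59.8
```

Call:
servo_tool:
  steps:
    - {"dx": 0,"dy": 0,"dz": -0.04,"wx": 0,"wy": 0,"wz": 0}
    - {"dx": 0,"dy": 0,"dz": -0.08,"wx": 0,"wy": 0,"wz": 0}
    - {"dx": 0,"dy": 0,"dz": -0.11,"wx": 0,"wy": 0,"wz": 0}
    - {"dx": 0,"dy": 0,"dz": -0.13,"wx": 0,"wy": 0,"wz": 0}
    - {"dx": 0,"dy": 0,"dz": -0.15,"wx": 0,"wy": 0,"wz": 0}

```text
time_s: 14.12
eef_pos: [0.5175, -0.3746, 0.1502]
eef_rot: [-0.0, 0.674, 0.738, 0.0]
wrist_force: [-1.1, 1.1, -0.3]
opening: 0.318
grasp_force: 60.0
```

Call:
servo_tool:
  steps:
    - {"dx": 0,"dy": 0,"dz": 0,"wx": 0,"wy": 0,"wz": 0}
    - {"dx": 0,"dy": 0,"dz": 0,"wx": 0,"wy": 0,"wz": 0}
    - {"dx": 0,"dy": 0,"dz": 0,"wx": 0,"wy": 0,"wz": 0}
    - {"dx": 0,"dy": 0,"dz": 0,"wx": 0,"wy": 0,"wz": 0}
    - {"dx": 0,"dy": 0,"dz": 0,"wx": 0,"wy": 0,"wz": 0}

```text
time_s: 14.53
eef_pos: [0.5175, -0.3749, 0.1505]
eef_rot: [0.0, 0.674, 0.738, -0.0]
wrist_force: [0.0, 0.6, 0.7]
opening: 0.32
grasp_force: 60.1
```

Call:
servo_tool:
  steps:
    - {"dx": 0,"dy": 0,"dz": 0,"wx": 0,"wy": 0,"wz": 0}
    - {"dx": 0,"dy": 0,"dz": 0,"wx": 0,"wy": 0,"wz": 0}
    - {"dx": 0,"dy": 0,"dz": 0,"wx": 0,"wy": 0,"wz": 0}
    - {"dx": 0,"dy": 0,"dz": 0,"wx": 0,"wy": 0,"wz": 0}
    - {"dx": 0,"dy": 0,"dz": 0,"wx": 0,"wy": 0,"wz": 0}

```text
time_s: 14.95
eef_pos: [0.5175, -0.3748, 0.1503]
eef_rot: [0.0, 0.674, 0.738, 0.0]
wrist_force: [0.4, -0.4, -0.0]
opening: 0.321
grasp_force: 60.1
```

Run:
```python
from h import *
F=[]
for i in range(6):
    c=vision.camera('scene');o=ctrl.get_obs();F.append(o['wrist_force'])
print(o['time_s'],o['eef_pos'],np.mean(F,0)); print(blob(c,*YEL,(236,273),12),blob(c,*BLU,(213,289),12))
pickle.dump(c,open('pics/s6.pkl','wb'))
sub=c['frame'][280:295,204:224].astype(int)
for r in range(15): print(280+r,' '.join('%3d'%x for x in (sub[r,:,0]-sub[r,:,2])))
# what does the same dot look like uncovered (s5)
c=load('s5');sub=c['frame'][280:295,204:224].astype(int)
for r in range(4,15): print(280+r,' '.join('%3d'%x for x in (sub[r,:,0]-sub[r,:,2])))
```

```text
15.25 [ 0.5174906  -0.37478289  0.15030711] [ 0.45757967  0.92975114 -0.04458873]
[(np.int32(71), array([236.1, 273.2]), array([ 0.4969, -0.3183,  0.037 ]))] [(np.int32(71), array([213.3, 289.1]), array([ 0.5164, -0.3723,  0.037 ]))]
280   0   0   0  -2  -1  -2  -2  -1  -1  -1  -1  -3   3  13  11  11  10  10  11  11
281   0  -1   0   0  -2  -2  -2  -1  -1  -1   0  -1   5  13  11  12  12  11  11  12
282   0  -1   0   2   5  -3  -2  -2  -2  -2  -2   2  10  13  12  11  11  11  11  12
283   0   0   2   9  11   2  -2  -2  -3  -2   2  10  15  14  13  12  11  11  11  11
284  -1   2  10  13  15  13   7   5   8   4  -8  -1   5   7  17  12  12  10  11  11
285   3   9  15  13  11   3 -17   2  35  29 -13 -46 -42 -34  -5  16  13  12  11  11
286   9   7  10  10  -7 -34 -51 -20  31  37  -3 -50 -55 -50 -37  -5  14  12  12  12
287   6   5   6   1 -28 -50 -56 -29  23  37  16 -16 -38 -50 -51 -29   7  12  12  12
288   5   5   5 -21 -47 -50 -46 -19  28  43  28 -11 -37 -49 -51 -37   1  14  12  12
289   4   7   6 -28 -53 -49 -36  -4  15  19   8 -30 -49 -49 -52 -38  -4  11  11   9
290   4   7   5 -27 -51 -4
[... 617 characters left out ...]
 -48 -36  -9   7   4   3   5
287   4   4   7  -5 -32 -46 -48 -37 -15  -5  -5 -13 -35 -47 -46 -28   3   4   4   5
288   5   5   4 -22 -47 -46 -40 -19   5   5   8  -8 -36 -46 -48 -35  -3   6   3   4
289   4   5   5 -26 -47 -46 -38 -11   9   9   1 -25 -44 -46 -48 -34  -2   6   4   3
290   5   5   5 -27 -50 -46 -43 -39 -28 -28 -38 -43 -47 -47 -42 -25  -2   5   3   3
291   4   6   5 -20 -46 -47 -47 -46 -45 -45 -48 -47 -46 -40 -30 -17  -1   4   3   3
292   4   5   6  -5 -27 -39 -43 -48 -48 -47 -46 -40 -32 -31 -21  -5   4   3   4   3
293   6   5   5   6  -7 -20 -29 -35 -36 -37 -37 -34 -21 -10  -2   4   5   3   3   3
294   4   4   4   5   5   2  -2  -8  -8  -9  -9  -7  -1   2   5   4   3   3   2   4
```

Blue press is centred: the tip is in the dot at columns 212–213, held for over 1.1 s. Now back above the fork.

Call:
servo_tool:
  steps:
    - {"dx": 0,"dy": 0,"dz": 0.15,"wx": 0,"wy": 0,"wz": 0}
    - {"dx": 0,"dy": 0,"dz": 0.35,"wx": 0,"wy": 0,"wz": 0}
    - {"dx": 0,"dy": 0,"dz": 0.55,"wx": 0,"wy": 0,"wz": 0}
    - {"dx": 0,"dy": 0,"dz": 0.8,"wx": 0,"wy": 0,"wz": 0}
    - {"dx": 0,"dy": 0,"dz": 1,"wx": 0,"wy": 0,"wz": 0}

```text
time_s: 15.67
eef_pos: [0.5174, -0.375, 0.2516]
eef_rot: [0.0, 0.674, 0.738, -0.0]
wrist_force: [0.1, 0.1, -1.0]
opening: 0.321
grasp_force: 59.8
```

Call:
servo_tool:
  steps:
    - {"dx": -0.03,"dy": 0.1,"dz": 0.1,"wx": 0,"wy": 0,"wz": 0}
    - {"dx": -0.06,"dy": 0.3,"dz": 0.2,"wx": 0,"wy": 0,"wz": 0}
    - {"dx": -0.09,"dy": 0.5,"dz": 0.2,"wx": 0,"wy": 0,"wz": 0}
    - {"dx": -0.12,"dy": 0.7,"dz": 0.2,"wx": 0,"wy": 0,"wz": 0}
    - {"dx": -0.15,"dy": 0.9,"dz": 0.2,"wx": 0,"wy": 0,"wz": 0}

```text
time_s: 16.08
eef_pos: [0.5021, -0.2841, 0.2702]
eef_rot: [0.0, 0.675, 0.738, -0.0]
wrist_force: [-0.0, 0.6, -1.6]
opening: 0.318
grasp_force: 59.8
```

Call:
servo_tool:
  steps:
    - {"dx": -0.04,"dy": 0.2,"dz": 0,"wx": 0,"wy": 0,"wz": 0}
    - {"dx": -0.08,"dy": 0.4,"dz": 0,"wx": 0,"wy": 0,"wz": 0}
    - {"dx": -0.12,"dy": 0.6,"dz": 0,"wx": 0,"wy": 0,"wz": 0}
    - {"dx": -0.16,"dy": 0.8,"dz": 0,"wx": 0,"wy": 0,"wz": 0}
    - {"dx": -0.2,"dy": 1,"dz": 0,"wx": 0,"wy": 0,"wz": 0}

```text
time_s: 16.5
eef_pos: [0.482, -0.1839, 0.27]
eef_rot: [-0.0, 0.674, 0.738, -0.0]
wrist_force: [-0.5, 0.5, -1.4]
opening: 0.319
grasp_force: 59.8
```

Call:
servo_tool:
  steps:
    - {"dx": -0.04,"dy": 0.2,"dz": 0,"wx": 0,"wy": 0,"wz": 0}
    - {"dx": -0.08,"dy": 0.4,"dz": 0,"wx": 0,"wy": 0,"wz": 0}
    - {"dx": -0.12,"dy": 0.6,"dz": 0,"wx": 0,"wy": 0,"wz": 0}
    - {"dx": -0.16,"dy": 0.8,"dz": 0,"wx": 0,"wy": 0,"wz": 0}
    - {"dx": -0.2,"dy": 1,"dz": 0,"wx": 0,"wy": 0,"wz": 0}

```text
time_s: 16.92
eef_pos: [0.462, -0.084, 0.2701]
eef_rot: [0.0, 0.674, 0.738, -0.0]
wrist_force: [0.2, 0.0, -2.2]
opening: 0.316
grasp_force: 59.8
```

Call:
servo_tool:
  steps:
    - {"dx": -0.02,"dy": 0.2,"dz": 0,"wx": 0,"wy": 0,"wz": 0}
    - {"dx": -0.04,"dy": 0.4,"dz": 0,"wx": 0,"wy": 0,"wz": 0}
    - {"dx": -0.06,"dy": 0.6,"dz": 0,"wx": 0,"wy": 0,"wz": 0}
    - {"dx": -0.08,"dy": 0.8,"dz": 0,"wx": 0,"wy": 0,"wz": 0}
    - {"dx": -0.095,"dy": 1,"dz": 0,"wx": 0,"wy": 0,"wz": 0}

```text
time_s: 17.33
eef_pos: [0.4526, 0.016, 0.2702]
eef_rot: [0.0, 0.674, 0.738, -0.0]
wrist_force: [0.1, -0.1, -1.5]
opening: 0.317
grasp_force: 59.8
```

Call:
servo_tool:
  steps:
    - {"dx": 0,"dy": 0.1,"dz": 0,"wx": 0,"wy": 0,"wz": 0}
    - {"dx": 0,"dy": 0.163,"dz": 0,"wx": 0,"wy": 0,"wz": 0}
    - {"dx": 0,"dy": 0.163,"dz": 0,"wx": 0,"wy": 0,"wz": 0}
    - {"dx": 0,"dy": 0.163,"dz": 0,"wx": 0,"wy": 0,"wz": 0}
    - {"dx": 0,"dy": 0.163,"dz": 0,"wx": 0,"wy": 0,"wz": 0}

```text
time_s: 17.75
eef_pos: [0.4531, 0.0307, 0.2702]
eef_rot: [0.0, 0.675, 0.738, -0.0]
wrist_force: [-0.2, 0.2, -1.7]
opening: 0.32
grasp_force: 59.8
```

Call:
servo_tool:
  steps:
    - {"dx": 0,"dy": 0,"dz": -0.05,"wx": 0,"wy": 0,"wz": 0}
    - {"dx": 0,"dy": 0,"dz": -0.1,"wx": 0,"wy": 0,"wz": 0}
    - {"dx": 0,"dy": 0,"dz": -0.1,"wx": 0,"wy": 0,"wz": 0}
    - {"dx": 0,"dy": 0,"dz": -0.1,"wx": 0,"wy": 0,"wz": 0}
    - {"dx": 0,"dy": 0,"dz": -0.1,"wx": 0,"wy": 0,"wz": 0}

```text
time_s: 18.17
eef_pos: [0.4529, 0.0313, 0.2601]
eef_rot: [-0.0, 0.675, 0.738, -0.0]
wrist_force: [0.2, -0.8, -1.1]
opening: 0.318
grasp_force: 59.8
```

Call:
servo_tool:
  steps:
    - {"dx": 0,"dy": 0,"dz": -0.18,"wx": 0,"wy": 0,"wz": 0}
    - {"dx": 0,"dy": 0,"dz": -0.36,"wx": 0,"wy": 0,"wz": 0}
    - {"dx": 0,"dy": 0,"dz": -0.54,"wx": 0,"wy": 0,"wz": 0}
    - {"dx": 0,"dy": 0,"dz": -0.72,"wx": 0,"wy": 0,"wz": 0}
    - {"dx": 0,"dy": 0,"dz": -0.88,"wx": 0,"wy": 0,"wz": 0}

```text
time_s: 18.58
eef_pos: [0.4529, 0.0315, 0.1715]
eef_rot: [0.0, 0.674, 0.738, 0.0]
wrist_force: [0.4, 0.5, -2.2]
opening: 0.322
grasp_force: 60.0
```

Call:
servo_tool:
  steps:
    - {"dx": 0,"dy": 0,"dz": -0.06,"wx": 0,"wy": 0,"wz": 0}
    - {"dx": 0,"dy": 0,"dz": -0.12,"wx": 0,"wy": 0,"wz": 0}
    - {"dx": 0,"dy": 0,"dz": -0.17,"wx": 0,"wy": 0,"wz": 0}
    - {"dx": 0,"dy": 0,"dz": -0.2,"wx": 0,"wy": 0,"wz": 0}
    - {"dx": 0,"dy": 0,"dz": -0.2,"wx": 0,"wy": 0,"wz": 0}

```text
time_s: 19.0
eef_pos: [0.4531, 0.0315, 0.1523]
eef_rot: [0.0, 0.674, 0.738, 0.0]
wrist_force: [-0.4, -0.6, -2.2]
opening: 0.318
grasp_force: 59.8
```

Call:
servo_tool:
  steps:
    - {"dx": 0,"dy": 0,"dz": -0.01,"wx": 0,"wy": 0,"wz": 0}
    - {"dx": 0,"dy": 0,"dz": -0.02,"wx": 0,"wy": 0,"wz": 0}
    - {"dx": 0,"dy": 0,"dz": -0.03,"wx": 0,"wy": 0,"wz": 0}
    - {"dx": 0,"dy": 0,"dz": -0.03,"wx": 0,"wy": 0,"wz": 0}
    - {"dx": 0,"dy": 0,"dz": -0.03,"wx": 0,"wy": 0,"wz": 0}

```text
time_s: 19.42
eef_pos: [0.453, 0.0315, 0.1494]
eef_rot: [0.0, 0.674, 0.738, 0.0]
wrist_force: [-0.1, 0.3, -1.6]
opening: 0.323
grasp_force: 59.8
```

Run:
```python
from h import *
F=[]
for i in range(6):
    c=vision.camera('scene');o=ctrl.get_obs();F.append(o['wrist_force'])
print(o['time_s'],o['eef_pos'],np.mean(F,0))
pickle.dump(c,open('pics/s7.pkl','wb'))
for a in('scene0',):
    s=load(a)['frame'].astype(int)
    for nm,b in(('collar/fork',(350,165,410,200)),('barrel',(360,180,400,215))):
        x0,y0,x1,y1=b;print(nm,np.abs(s-c['frame'])[y0:y1,x0:x1].mean())
```

```text
19.7167 [0.4530383  0.03151929 0.14941448] [-0.32378669  0.08565674 -1.9430136 ]
collar/fork 12.373809523809523
barrel 9.975
```

The force still shows the probe's full weight, so it is not seated yet. Lowering in 1.5 mm steps.

Call:
servo_tool:
  steps:
    - {"dx": 0,"dy": 0,"dz": -0.005,"wx": 0,"wy": 0,"wz": 0}
    - {"dx": 0,"dy": 0,"dz": -0.01,"wx": 0,"wy": 0,"wz": 0}
    - {"dx": 0,"dy": 0,"dz": -0.015,"wx": 0,"wy": 0,"wz": 0}
    - {"dx": 0,"dy": 0,"dz": -0.015,"wx": 0,"wy": 0,"wz": 0}
    - {"dx": 0,"dy": 0,"dz": -0.015,"wx": 0,"wy": 0,"wz": 0}

```text
time_s: 20.13
eef_pos: [0.4531, 0.0315, 0.1493]
eef_rot: [0.0, 0.674, 0.738, -0.0]
wrist_force: [-6.9, 1.4, 13.4]
opening: 0.32
grasp_force: 61.8
```

Run:
```python
from h import *
F=[]
for i in range(6):
    c=vision.camera('scene');o=ctrl.get_obs();F.append(o['wrist_force'])
print(o['time_s'],o['eef_pos'],np.mean(F,0))
```

```text
20.4333 [0.45308958 0.03156524 0.14932944] [-7.03129256  1.10832561 12.43682986]
```

Call:
servo_tool:
  steps:
    - {"dx": 0,"dy": 0,"dz": 0.005,"wx": 0,"wy": 0,"wz": 0}
    - {"dx": 0,"dy": 0,"dz": 0.012,"wx": 0,"wy": 0,"wz": 0}
    - {"dx": 0,"dy": 0,"dz": 0.012,"wx": 0,"wy": 0,"wz": 0}
    - {"dx": 0,"dy": 0,"dz": 0.012,"wx": 0,"wy": 0,"wz": 0}
    - {"dx": 0,"dy": 0,"dz": 0.012,"wx": 0,"wy": 0,"wz": 0}

```text
time_s: 20.85
eef_pos: [0.4532, 0.0315, 0.1493]
eef_rot: [0.0, 0.674, 0.738, 0.0]
wrist_force: [-2.1, -0.1, 5.1]
opening: 0.322
grasp_force: 60.6
```

Call:
servo_tool:
  jaw: 1
  steps:
    - {"dx": 0,"dy": 0,"dz": 0,"wx": 0,"wy": 0,"wz": 0}
    - {"dx": 0,"dy": 0,"dz": 0,"wx": 0,"wy": 0,"wz": 0}
    - {"dx": 0,"dy": 0,"dz": 0,"wx": 0,"wy": 0,"wz": 0}
    - {"dx": 0,"dy": 0,"dz": 0,"wx": 0,"wy": 0,"wz": 0}
    - {"dx": 0,"dy": 0,"dz": 0,"wx": 0,"wy": 0,"wz": 0}

```text
time_s: 21.27
eef_pos: [0.4529, 0.0315, 0.1488]
eef_rot: [-0.0, 0.674, 0.738, -0.0]
wrist_force: [-0.2, 0.2, -0.7]
opening: 0.988
grasp_force: 0.0
```

Call:
servo_tool:
  steps:
    - {"dx": 0,"dy": 0,"dz": 0,"wx": 0,"wy": 0,"wz": 0}
    - {"dx": 0,"dy": 0,"dz": 0,"wx": 0,"wy": 0,"wz": 0}
    - {"dx": 0,"dy": 0,"dz": 0,"wx": 0,"wy": 0,"wz": 0}
    - {"dx": 0,"dy": 0,"dz": 0,"wx": 0,"wy": 0,"wz": 0}
    - {"dx": 0,"dy": 0,"dz": 0,"wx": 0,"wy": 0,"wz": 0}

```text
time_s: 21.68
eef_pos: [0.453, 0.0316, 0.149]
eef_rot: [0.0, 0.674, 0.738, 0.0]
wrist_force: [0.3, 0.6, 0.4]
opening: 1.001
grasp_force: 0.0
```

Call:
servo_tool:
  steps:
    - {"dx": 0,"dy": 0,"dz": 0.15,"wx": 0,"wy": 0,"wz": 0}
    - {"dx": 0,"dy": 0,"dz": 0.35,"wx": 0,"wy": 0,"wz": 0}
    - {"dx": 0,"dy": 0,"dz": 0.55,"wx": 0,"wy": 0,"wz": 0}
    - {"dx": 0,"dy": 0,"dz": 0.8,"wx": 0,"wy": 0,"wz": 0}
    - {"dx": 0,"dy": 0,"dz": 1,"wx": 0,"wy": 0,"wz": 0}

```text
time_s: 22.1
eef_pos: [0.4531, 0.0315, 0.2506]
eef_rot: [0.0, 0.674, 0.738, 0.0]
wrist_force: [0.7, 0.2, 0.9]
opening: 0.995
grasp_force: 0.0
```

Call:
servo_tool:
  steps:
    - {"dx": 0,"dy": 0,"dz": 0.1,"wx": 0,"wy": 0,"wz": 0}
    - {"dx": 0,"dy": 0,"dz": 0.2,"wx": 0,"wy": 0,"wz": 0}
    - {"dx": 0,"dy": 0,"dz": 0.2,"wx": 0,"wy": 0,"wz": 0}
    - {"dx": 0,"dy": 0,"dz": 0.2,"wx": 0,"wy": 0,"wz": 0}
    - {"dx": 0,"dy": 0,"dz": 0.2,"wx": 0,"wy": 0,"wz": 0}

```text
time_s: 22.52
eef_pos: [0.4523, 0.0317, 0.2676]
eef_rot: [-0.001, 0.674, 0.738, -0.001]
wrist_force: [0.1, -0.5, -0.0]
opening: 1.003
grasp_force: 0.0
```

Run:
```python
from h import *
o=ctrl.get_obs();print(o['time_s'],o['eef_pos'])
c=cam('scene','s8');s=load('scene0')
g=lambda c:cv2.resize(c['frame'][130:240,340:415],(390,572),interpolation=cv2.INTER_CUBIC)
cv2.imwrite('pics/s8c.png',np.hstack([g(s),g(c)])[...,::-1])
```

```text
22.5167 [0.45226808 0.03166284 0.26761512]
```

View pics/s8c.png

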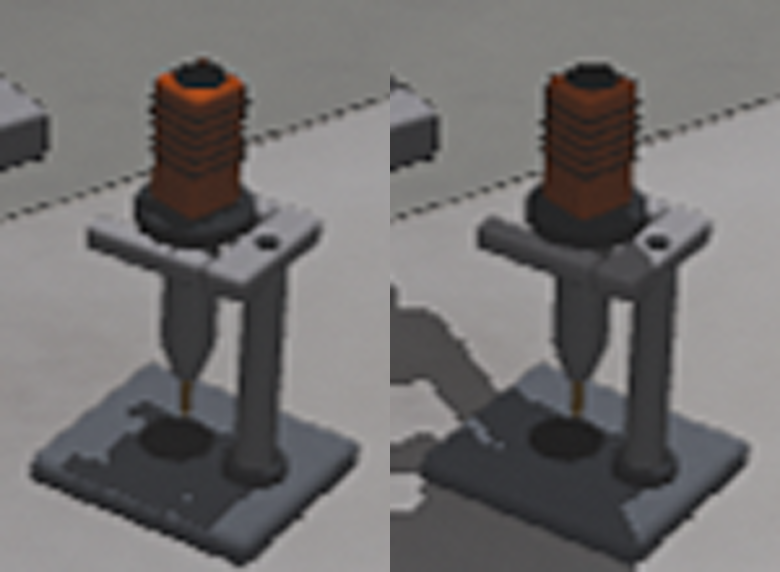

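The before and after crops match: the probe hangs upright, collar on the prongs, grip at about (590,140) against (200,140) in the left half. The gripper is clear, so I hand in.

```bash
python3 -c "
from h import *
print(workorder.hand_in())"
```

```text
the job is handed in; nothing more can be done
None
```

I pressed the probe on the white, yellow and blue dots in order for over a second each, then hung it back upright in its fork, let go, and handed the job in at about 22.5 s of robot time; the hand-in returned no verdict.

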